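# Load the engraving block and present the handpiece

### The arm

A 6-joint arm with a two-finger parallel gripper is mounted at the origin on the work surface. World frame = base frame: x ahead of the robot, y to its left, z up, the work surface at z = 0. Lengths are in m, angles in degrees, forces in N, time in s.
With the tool pointing down it reaches from about 0.35 to 0.875 m from the base axis. Payload 4.2 kg.
Tool frame: the origin (TCP) lies midway between the tips of the shut fingers; the grasp point (between the pads) lies 19 mm behind it; z points along the fingers, y is the line along which they close (so a half turn about z gives the same grasp; the last joint's range is limited). The gripper opens to 87 mm and grips with 3 to 60 N. Pads are 19 mm wide; open, the fingers measure 117 mm over their backs; the gripper's body (75 mm by 190 mm) begins 51 mm behind the grasp point.
Start: joints at [84.546, 22.042, 0.453, 0, -68.411, -14.817], TCP at [0.217, 0.586, 0.223] pointing down, gripper open.
Joint ranges: [-179.83, 179.83], [-69.29, 118.12], [-61.27, 80.66], [-181.25, 117.63], [-171.15, -9.14], [-177.46, 177.46]. Speed limits (degrees/s): [159.86, 159.86, 180, 180, 180, 180].

### API

Orientations are given as a 3x3 rotation matrix whose columns are the frame's x, y, z axes.
In Python, from station import r, cams gives the robot as it stands.
- The arm moves only by the tool play_rows, never from a script. Its argument "commands" is text: rows parted by semicolons, each of 6 numbers parted by spaces: the shift along the world's x, y, z normalised to -1 to 1, where 1 is 30 mm, then the turn, a rotation vector about the world's x, y, z normalised to -1 to 1, where 1 is 0.15 rad. A call has 1 to 20 rows; each row shifts and turns the commanded pose from where the row before left it; what a row does not reach is not made up. A row lasts 1/10 s, in which the tool goes at most 50 mm and 8.59 degrees, less where a joint would pass 70% of its speed; a pose out of reach is approached as far as the arm can. A call with a number of a shift or a turn outside -1 to 1 is refused whole. A call with a gripper value outside its range is refused whole. "grip" is the finger opening in mm, from 0 to 87, set as the call begins (left out, the last holds). The fingers move at their own pace and stop on an object; the grip force is fixed at half the most. Time passes only in rows, so rows that do not move let the fingers close. It gives the time, the measured TCP pose, the force, the opening and the grip force at its end, in the units of the state.
- r.sense(): the state, without advancing time (a new reading comes with each control period).
- cams.capture(name): name is "scene" or "top"; returns (picture, depth): 384x512x3 uint8, blue, green, red; 384x512 float32, m along the optical axis (not along the pixel's ray), 0 where there is no reading.
- cams.camera_info(name): a dict with "mtx" (3x3 intrinsics, pixels), "k1" (the pictures are not rectified: a ray, as slopes to the right and down, at radius r is drawn at 1 + k1 r^2 times it, then the intrinsics apply), "R" (3x3) and "t" (3): a world point X has camera coordinates R X + t. Camera axes: x right, y down, z forward; pixel columns grow to the right and rows downward; lengths in m; the calibration is good to about 2 mm. A picture is of the moment at which its call begins. camera_info takes no time and is no camera call.
- r.finish_job(): hands the job in; it is judged then, once.
The state is a dict: "time_s": time; "joints": joint angles; "joint_velocities": joint speeds; "effort": joint torques, N m; "tcp_pos": TCP position; "ee_rot": TCP orientation; "wrist_force": force on the tool from outside, world axes, zero at the start; "moment": the same for the moment, N m; "gripper_width": opening from 0.0 (shut) to 1.0 (fully open); "gripper_force": force on a finger pad.
Only numpy, scipy, OpenCV 4.12 (cv2) and the standard library are available. Lean on these libraries where they do the work, as an engineer would, in place of code of your own. Each camera call takes 0.05 s, during which the arm holds its last target. There are 200 camera calls.

### The job

Seat the brass-topped wooden block, brass side up, flat and fully down in the rectangular pocket of the steel fixture and let go of it. Then draw the engraving handpiece up out of its wooden holder, lean it over to a slant of about 45 degrees with its tip still the lower end, and finish while holding it still, with the tip about 5 cm above the middle of the brass plate. Do not touch the block or the fixture with the handpiece, and leave the hammer, the jar and the burnisher where they are.

Things in the scene. Friction and masses are not known exactly. Their poses are not given: they have to be found in the camera images.
- block_center (a point): Centre of the loose hardwood block with a thin brass plate on top: 64 mm long (its x), 44 mm wide (its y), 30 mm high (its z, up), about 0.13 kg. It starts lying on the bench, brass up. The point is 15 mm above its underside. Best gripped across its 44 mm width.
- block_under (a point): Centre of the underside of that block (axes as the block's).
- plate_mid (a point): Centre of the top face of the brass plate on the block, 30 mm above the block's underside (axes as the block's).
- pocket_floor (a point): Centre of the floor of the fixture's pocket, 42 mm above the bench; x along its length, y its width, z up. The fixture is fixed: a steel head 116 mm (x) by 96 mm (y) on a dark round foot, top face 50 mm above the bench. Pocket 67 x 47 mm, 8 mm deep, mouth chamfered 2 mm: the block enters with 1.5 mm to spare on each side, either way round, and stands 22 mm proud.
- holder_mouth (a point): Centre of the mouth of the bore in the top of the wooden holder, a fixed dark cube-like block 80 x 80 x 60 mm (point 60 mm above the bench). The bore is vertical, 27 mm wide and 56 mm deep.
- handpiece_grip (a point): Point on the axis of the loose upright engraving handpiece, on its black barrel, 98 mm from the tip, 38 mm below the tail end. z runs from tip to tail (up at the start). 136 mm long, 0.16 kg. Barrel: 26 mm round, 58 to 128 mm from the tip. A 34 mm collar, 50 to 58 mm from the tip, rests on the holder's top; the 24 mm steel nose hangs 50 mm deep in the bore.
- handpiece_tip (a point): The pointed tip (lower end) of the handpiece, 98 mm below the grip point along the handpiece's axis.
- hammer: Bystander: a hammer, 200 mm long, lying on the bench beyond the work; origin at its underside.
- jar: Bystander: a small glass jar, 52 mm across and 60 mm high, beyond the fixture; origin at the centre of its underside.
- burnisher: Bystander: a burnisher with wooden handle, 130 mm long, lying on the bench beyond the work; origin at the handle's end, on the bench.
- block: The whole block; origin at the centre of its underside.
- handpiece: The whole handpiece; origin at its tip, z towards the tail.
- fixture: The whole fixture; origin at the centre of its underside, on the bench.
- holder: The whole holder; origin at the centre of its underside, on the bench.
Things that resemble listed ones, but are neither listed nor needed, are in the scene too. Leave any black or green look-alike of the block alone.

How it is judged (in metres and radians):
On the way, in this order (a step that is already met when the one before it is completed fails the run):
1. the block is seated flat and square in the pocket and let go (z of block_under in the frame of pocket_floor below 0.0025 m and horizontal distance between block_under and pocket_floor below 0.004 m and angle between block_center's own z axis and vertical below 0.05 rad and angle between the x axis of block_center and the x axis of pocket_floor, either way round below 0.08 rad and contact force between block and the fingers below 0.2 N and linear speed of block below 0.02 m/s), for 0.2 s.
2. the handpiece is drawn wholly out of the holder (z of handpiece_tip in the frame of holder_mouth above 0.005 m and contact force between handpiece and holder below 0.1 N and contact force between handpiece and the fingers above 1 N), for 0.1 s.
At the end, for the whole second after the job is handed in: Block seated (2.5 mm of floor, 4 mm of centre, 3 deg flat, 4.5 deg square) and not gripped; the gripper holds the handpiece still, tip down, 33 to 57 deg from upright, tip 25 to 80 mm above the plate, within 22 mm of its centre, touching neither block, fixture nor holder (z of block_under in the frame of pocket_floor below 0.0025 m and horizontal distance between block_under and pocket_floor below 0.004 m and angle between block_center's own z axis and vertical below 0.05 rad and angle between the x axis of block_center and the x axis of pocket_floor, either way round below 0.08 rad and contact force between block and the fingers below 0.2 N and contact force between handpiece and the fingers above 1 N and angle between handpiece_grip's own z axis and vertical between 0.58 and 0.99 rad and horizontal distance between handpiece_tip and plate_mid below 0.022 m and z of handpiece_tip in the frame of pocket_floor between 0.055 and 0.11 m and contact force between handpiece and block below 0.1 N and contact force between handpiece and fixture below 0.1 N and contact force between handpiece and holder below 0.1 N and linear speed of handpiece below 0.02 m/s and angular speed of handpiece below 0.15 rad/s); the arm keeps its last pose, push and grip.
It fails at once if the handpiece touches the block or the fixture (contact force between handpiece and block above 0.3 N or contact force between handpiece and fixture above 0.3 N).
It fails at once if the hammer, the jar or the burnisher is moved more than 25 mm (distance of any of hammer, jar, burnisher from where it was at the start of the episode above 0.025 m).
It also fails if it takes over 58 s, if anything falls off the work surface, if the arm or the gripper's body presses on something with over 40 N, if the wrist force passes 120 N, or if a joint passes its speed limit or range.

## Working session

There is one attempt and no reset: what is moved stays moved. The work goes in short steps, Python scripts to look and compute and a tool call to move; the robot and the scene stay as the last step left them, time stands still between calls to the robot, and variables do not carry over. Pictures are saved under pics/ and viewed, at most 10 in all, crops included, and the job is handed in when it is done.

Besides the shell and the picture viewer there is one more tool, called in YAML: its name, and indented under it one key for each argument. play_rows: Moves the arm, as the interface text tells. Scaled input: -1 to 1 covers 30 mm each way for a shift and 0.15 rad each way for a turn. Its arguments: {"type":"object","properties":{"commands":{"type":"string"},"grip":{"type":"number"}},"required":["commands"]}

```bash
ls; mkdir -p pics
cat > h.py <<'E'
import numpy as np, cv2
from station import r, cams
def cap(n):
    im,d=cams.capture(n); return im,d,cams.camera_info(n)
def ray(ci,uv):
    K=np.array(ci["mtx"]);R=np.array(ci["R"]);t=np.array(ci["t"]).ravel()
    uv=np.atleast_2d(uv).astype(float)
    xd=(uv-[K[0,2],K[1,2]])/[K[0,0],K[1,1]]
    x=xd.copy()
    for _ in range(10): x=xd/(1+ci["k1"]*(x**2).sum(1,keepdims=True))
    c=np.c_[x,np.ones(len(x))]
    return -R.T@t, c@R   # direction scaled to depth 1
def onplane(ci,uv,z):
    o,d=ray(ci,uv); return o+d*((z-o[2])/d[:,2:3])
def cloud(ci,dep):
    h,w=dep.shape; u,v=np.meshgrid(np.arange(w),np.arange(h))
    o,d=ray(ci,np.c_[u.ravel(),v.ravel()]); P=o+d*dep.reshape(-1,1)
    return P.reshape(h,w,3)
E
python3 - <<'E'
from h import *
for n in("scene","top"):
    im,d,ci=cap(n); np.savez(f"{n}0.npz",im=im,d=d); cv2.imwrite(f"pics/{n}0.png",cv2.resize(im,(800,600)) if n=="top" else cv2.resize(im,(800,600)))
    print(n,ci,(d>0).mean())
E
```

```text
pics
scene {'mtx': array([[429.76690419,   0.        , 253.19568278],
       [  0.        , 429.76690419, 182.69182081],
       [  0.        ,   0.        ,   1.        ]]), 'k1': 0.020968056413742494, 'R': array([[ 0.72264732,  0.69102659,  0.0162203 ],
       [ 0.48323263, -0.48828776, -0.72667826],
       [-0.49423382,  0.53297028, -0.68678644]]), 't': array([-0.44566018, -0.23140907,  1.45428258])} 0.9960835774739584
top {'mtx': array([[473.94307768,   0.        , 255.32145998],
       [  0.        , 473.94307768, 192.59083242],
       [  0.        ,   0.        ,   1.        ]]), 'k1': -0.13426714652142785, 'R': array([[ 0.02811031, -0.99949954,  0.01450762],
       [-0.98911032, -0.02990978, -0.14410475],
       [ 0.14446655, -0.0102988 , -0.98945609]]), 't': array([-0.02996135,  0.60986582,  1.25507445])} 0.9958343505859375
```

View pics/scene0.png

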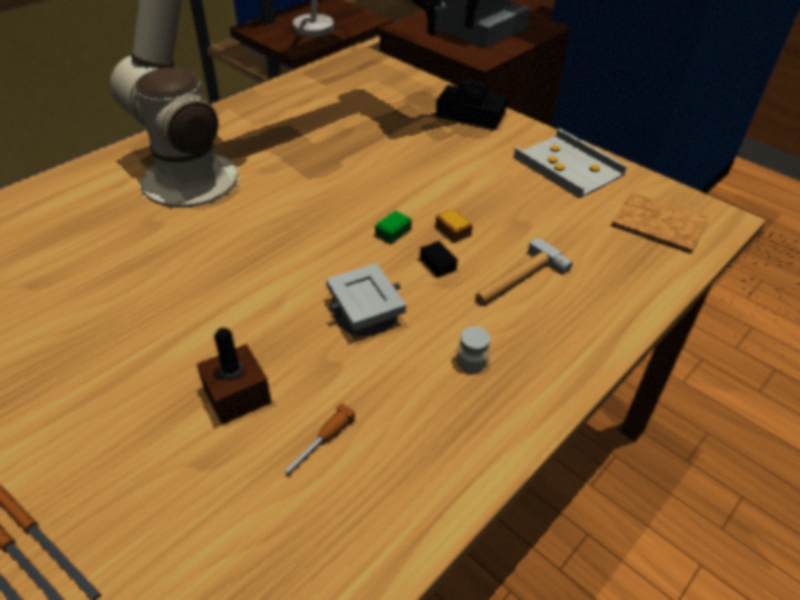

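View pics/top0.png

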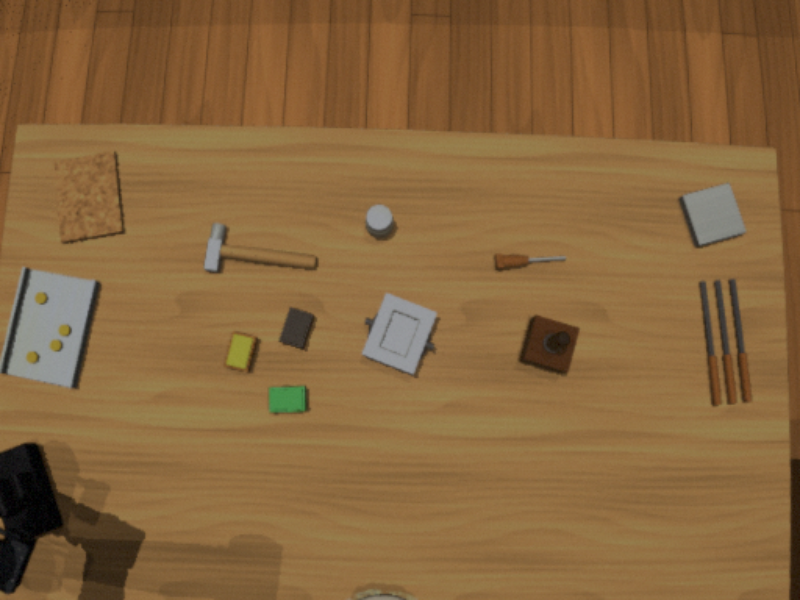

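The scene and top views (800x600 scale) show:
- **Block:** brass-topped, at top (240,352).
- **Look-alikes:** a black one at (297,328) and a green one at (288,400).
- **Fixture:** (400,335).
- **Holder with handpiece:** (550,345).
- **Bystanders:** hammer (260,255), jar (379,221) and burnisher (530,261).

```bash
cat > m.py <<'E'
from h import *
def rect(ci,mask,z,near=None):
    cs,_=cv2.findContours(mask.astype(np.uint8),cv2.RETR_EXTERNAL,cv2.CHAIN_APPROX_NONE)
    c=max(cs,key=cv2.contourArea)[:,0,:]
    P=onplane(ci,c,z)[:,:2]
    (cx,cy),(w,h),a=cv2.minAreaRect((P*1000).astype(np.float32))
    if w<h: w,h,a=h,w,a+90
    return np.round([cx,cy,w,h,((a+90)%180)-90],1), c.mean(0)
if __name__=="__main__":
    D={}
    for n in("top","scene"):
        q=np.load(n+"0.npz");im,d=q["im"],q["d"];ci=cams.camera_info(n)
        P=cloud(ci,d); hsv=cv2.cvtColor(im,cv2.COLOR_BGR2HSV).astype(int)
        H,S,V=hsv[...,0],hsv[...,1],hsv[...,2]; X,Y,Z=P[...,0],P[...,1],P[...,2]
        print(n,"bench z",np.median(Z[(abs(X-.5)<.1)&(abs(Y)<.3)]))
        box=lambda m:m&(X>.35)&(X<.75)
        br=box((H>20)&(H<32)&(S>170)&(Z>.018)&(Z<.042)&(Y>.1))
        print("brass",br.sum(),rect(ci,br,.030),np.median(Z[br]), "V",np.median(V[br]))
        fx=box((abs(Z-.048)<.01)&(S<90)&(abs(Y)<.12)&(V>90))
        print("fixture",fx.sum(),rect(ci,fx,.050),np.median(Z[fx]))
        ho=box((abs(Z-.06)<.008)&(Y<-.1)&(Y>-.5))
        print("holder",ho.sum(),rect(ci,ho,.060),np.median(Z[ho]))
        hp=box((Z>.10)&(Z<.16)&(Y<-.1)&(Y>-.5))
        print("hp",hp.sum(),np.median(P[hp],0),P[hp].max(0),P[hp].min(0))
        for nm,m in(("any block",box((Z>.018)&(Z<.042)&(Y>.1)&(Y<.45))),):
            k,l,st,ce=cv2.connectedComponentsWithStats(m.astype(np.uint8))
            for i in range(1,k):
                if st[i,4]>60: print(nm,rect(ci,l==i,.03),np.median(im[l==i],0))
        cv2.imwrite(f"pics/{n}_crop.png",0*im)
E
python3 m.py
```

```text
top bench z 0.0007512494032217987
brass 13 (array([488.7, 278.1,   2.8,   0. , -88. ]), array([148.5, 234. ])) 0.026446457152883074 V 135.0
fixture 1492 (array([554.4, -13.3, 116.6,  97.3, -19.8]), array([255.44755245, 213.16083916])) 0.04827661879142353
holder 740 (array([ 542.4, -277.3,   83.3,   81.7,   74.9]), array([352.5       , 219.53636364])) 0.059663810702809794
hp 113 [ 0.54117765 -0.27327215  0.14123612] [ 0.55510772 -0.2646425   0.14899016] [ 0.52968197 -0.29120831  0.10006322]
any block (array([704.9, 241. , 202.8,  83.7, -88.4]), array([160.8647343 , 161.52657005])) [ 68.5 112.  142. ]
any block (array([560.1, 168.4,  64.5,  45. , -15.7]), array([189.28169014, 209.32394366])) [49. 56. 63.]
any block (array([514.8, 266. ,  64.2,  43.8, -12.9]), array([153.13888889, 224.83333333])) [ 52.5 143.  148. ]
any block (array([434.5, 178.9,  63.1,  43.6, -87.6]), array([183.48684211, 255.40789474])) [ 73. 140.  71.]
scene bench z 0.0006794829830248927
brass 54 (array([520.1, 264.9,  44.5,  23.1,  -2. ]), array([290.5       , 139.80769231])) 0.029010242534563302 V 192.0
fixture 1129 (array([558.5, -14.2, 117.7, 100.6, -19.5]), array([233.54166667, 186.925     ])) 0.0487083456838413
holder 864 (array([ 549. , -280.7,   89.2,   81.9,  -15.2]), array([147.95483871, 238.46451613])) 0.06004725551918294
hp 227 [ 0.55380729 -0.28304728  0.13067459] [ 0.56030199 -0.26725037  0.14890557] [ 0.53754245 -0.29203333  0.10001088]
any block (array([524.7, 259.5,  71.4,  50.7, -12.4]), array([290.42307692, 141.57692308])) [ 24. 123. 175.]
any block (array([443.6, 172.2,  71.7,  50.2, -84.1]), array([251.47169811, 142.47169811])) [ 28.  121.5   3. ]
any block (array([717.6, 235.1, 206. ,  85.2, -85.4]), array([335.97972973, 171.06756757])) [ 68. 131. 167.]
any block (array([569.6, 162. ,  71.5,  47.4, -15.3]), array([280.27777778, 163.2037037 ])) [11. 11. 11.]
```

```bash
cat > p.py <<'E'
from h import *
from scipy.spatial.transform import Rotation as Ro
def go(pos,Rt=None):
    s=r.sense(); R0=np.array(s["ee_rot"])
    d=(np.array(pos)-s["tcp_pos"])/.03
    w=np.zeros(3) if Rt is None else Ro.from_matrix(Rt@R0.T).as_rotvec()/.15
    print("t",s["time_s"],"tcp",np.round(s["tcp_pos"],4),"total units",np.round(d,2),np.round(w,2))
def down(yaw):  # y axis (closing) at yaw deg, z down; choose nearest half-turn
    R0=np.array(r.sense()["ee_rot"]);best=None
    for a in(yaw,yaw+180):
        y=np.array([np.cos(np.radians(a)),np.sin(np.radians(a)),0]);z=np.array([0,0,-1.]);R=np.c_[np.cross(y,z),y,z]
        m=Ro.from_matrix(R@R0.T).magnitude()
        if best is None or m<best[0]: best=(m,R)
    return best[1]
E
python3 - <<'E'
from p import *
print(np.round(r.sense()["ee_rot"],3))
go([.5148,.266,.12],down(77.1)); go([.5148,.266,.012])
E
```

```text
[[ 0.938 -0.347 -0.001]
 [-0.347 -0.938 -0.002]
 [ 0.     0.002 -1.   ]]
t 0.1 tcp [0.2163 0.5858 0.2216] total units [  9.95 -10.66  -3.39] [ 0.01 -0.    0.86]
t 0.1 tcp [0.2163 0.5858 0.2216] total units [  9.95 -10.66  -6.99] [0. 0. 0.]
```

play_rows:
  commands: "0.77 -0.82 -0.15 0 0 0.1; 0.77 -0.82 -0.15 0 0 0.1; 0.77 -0.82 -0.15 0 0 0.1; 0.77 -0.82 -0.15 0 0 0.1; 0.77 -0.82 -0.15 0 0 0.1; 0.77 -0.82 -0.15 0 0 0.1; 0.77 -0.82 -0.15 0 0 0.1; 0.77 -0.82 -0.15 0 0 0.1; 0.77 -0.82 -0.15 0 0 0.06; 0.77 -0.82 -0.15 0 0 0; 0.77 -0.82 -0.15 0 0 0; 0.77 -0.82 -0.15 0 0 0; 0.7 -0.82 -0.15 0 0 0; 0 0 0 0 0 0; 0 0 0 0 0 0"
  grip: 66

```text
time_s: 1.6
tcp_pos: [0.5147, 0.2657, 0.1634]
ee_rot: [[0.974, -0.225, -0.001], [-0.225, -0.974, -0.001], [-0.001, 0.001, -1.0]]
wrist_force: [-0.1, 0.3, -0.3]
gripper_width: 0.757
gripper_force: 0.0
```

Run:
```python
from p import *
go([.5148,.266,.08],down(77.1)); go([.5148,.266,.012])
im,d,ci=cap("scene"); cv2.imwrite("pics/s1.png",cv2.resize(im[90:250,190:400],(788,600)))
```

```text
t 1.6 tcp [0.5147 0.2657 0.1634] total units [ 0.    0.01 -2.78] [ 0.   -0.01  0.01]
t 1.6 tcp [0.5147 0.2657 0.1634] total units [ 0.    0.01 -5.05] [0. 0. 0.]
```

View pics/s1.png

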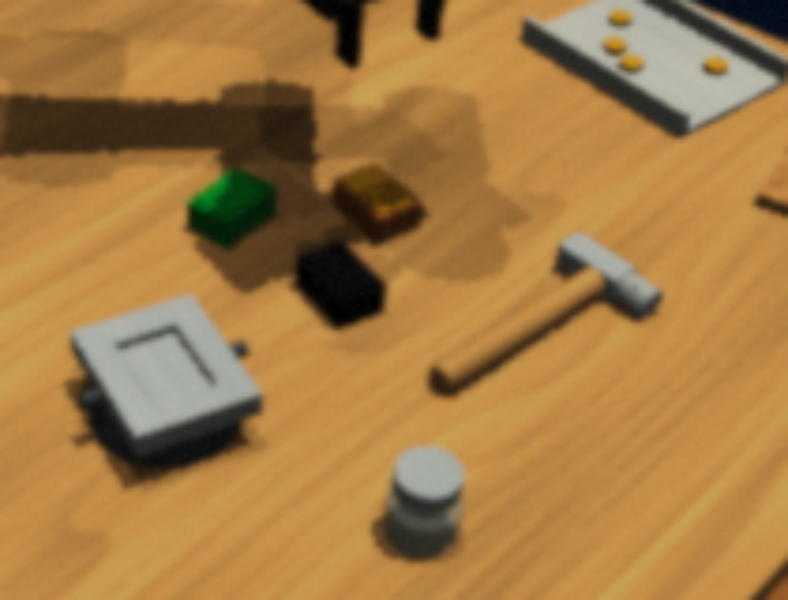

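The crop shows the two fingers straddling the air above the brass block (375,200), with the fixture at (165,375). I'll descend and grip.

play_rows:
  commands: "0 0 -0.9 0 0 0; 0 0 -0.9 0 0 0; 0 0 -0.9 0 0 0; 0 0 -0.9 0 0 0; 0 0 -0.7 0 0 0; 0 0 -0.5 0 0 0; 0 0 -0.25 0 0 0; 0 0 0 0 0 0; 0 0 0 0 0 0"

```text
time_s: 2.55
tcp_pos: [0.515, 0.2674, 0.0133]
ee_rot: [[0.975, -0.222, 0.001], [-0.222, -0.975, 0.001], [0.001, -0.001, -1.0]]
wrist_force: [-0.5, -0.1, 0.0]
gripper_width: 0.76
gripper_force: 0.0
```

play_rows:
  commands: "0 0 0 0 0 0; 0 0 0 0 0 0; 0 0 0 0 0 0; 0 0 0 0 0 0; 0 0 0 0 0 0; 0 0 0 0 0 0; 0 0 0 0 0 0; 0 0 0 0 0 0"
  grip: 36

```text
time_s: 3.35
tcp_pos: [0.5151, 0.2668, 0.0131]
ee_rot: [[0.975, -0.223, 0.001], [-0.223, -0.975, 0.001], [0.001, -0.001, -1.0]]
wrist_force: [-0.1, 0.6, 4.7]
gripper_width: 0.504
gripper_force: 30.0
```

play_rows:
  commands: "0 0 0.3 0 0 0; 0 0 0.6 0 0 0; 0 0 1 0 0 0; 0 0 1 0 0 0; 0 0 1 0 0 0; 0 0 0 0 0 0"

```text
time_s: 3.95
tcp_pos: [0.5167, 0.2678, 0.134]
ee_rot: [[0.975, -0.222, 0.007], [-0.222, -0.975, 0.005], [0.005, -0.006, -1.0]]
wrist_force: [0.5, 1.1, -1.2]
gripper_width: 0.501
gripper_force: 30.0
```

Run:
```python
from p import *
go([.5544,-.0133,.13],down(70.2))
im,d,ci=cap("scene"); cv2.imwrite("pics/s2.png",cv2.resize(im[80:200,210:370],(800,600)))
```

```text
t 3.95 tcp [0.5167 0.2678 0.134 ] total units [ 1.26 -9.37 -0.13] [-0.03  0.05 -0.81]
```

View pics/s2.png

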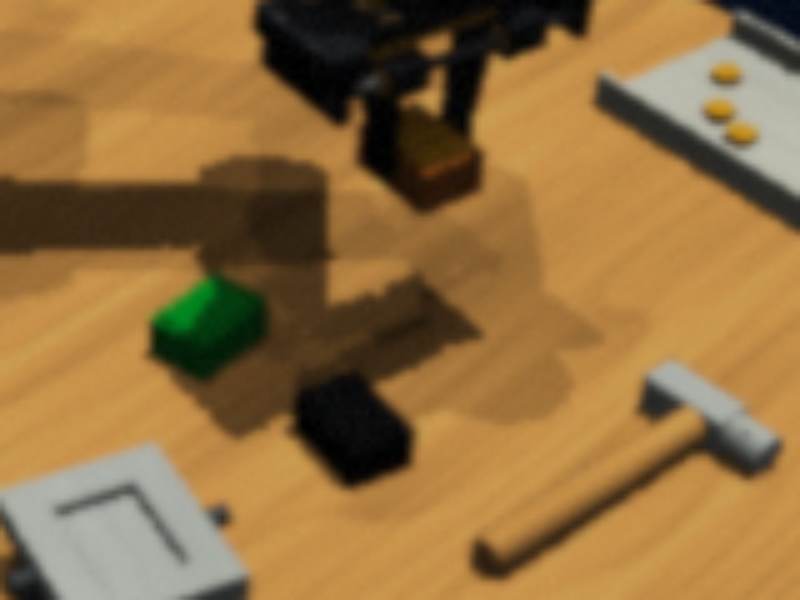

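The block (435,155) is held level between the fingers, clear of the bench. Next I'll carry it to a point above the fixture.

play_rows:
  commands: "0.1 -0.4 0 0 0 -0.08; 0.12 -0.85 0 0 0 -0.08; 0.12 -0.85 0 0 0 -0.08; 0.12 -0.85 0 0 0 -0.08; 0.12 -0.85 0 0 0 -0.08; 0.12 -0.85 0 0 0 -0.08; 0.12 -0.85 0 0 0 -0.08; 0.12 -0.85 0 0 0 -0.08; 0.12 -0.85 0 0 0 -0.08; 0.12 -0.85 0 0 0 -0.09; 0.08 -0.85 0 0 0 0; 0.04 -0.4 0 0 0 0; 0 0 0 0 0 0; 0 0 0 0 0 0; 0 0 0 0 0 0"

```text
time_s: 5.5
tcp_pos: [0.5534, -0.012, 0.1291]
ee_rot: [[0.941, -0.339, -0.001], [-0.339, -0.941, -0.0], [-0.001, 0.0, -1.0]]
wrist_force: [0.1, 0.2, -1.9]
gripper_width: 0.501
gripper_force: 30.0
```

Run:
```python
from p import *
q=np.load("top0.npz");ci=cams.camera_info("top")
go([.5544,-.0133,.060],down(70.2))
# pocket outline in the start top view: dark edges inside head
im,d,ci=q["im"],q["d"],ci
P=onplane(ci,np.stack(np.meshgrid(np.arange(512),np.arange(384)),-1).reshape(-1,2),.05).reshape(384,512,3)
a=np.radians(-19.8);dx=P[...,0]-.5544;dy=P[...,1]+.0133
lx=dx*np.cos(a)+dy*np.sin(a);ly=-dx*np.sin(a)+dy*np.cos(a)
V=cv2.cvtColor(im,cv2.COLOR_BGR2GRAY).astype(float)
for nm,u,w in(("x",lx,ly),("y",ly,lx)):
    m=(abs(w)<.015)&(abs(u)<.06)
    b=np.round(u[m]/.0025).astype(int)
    print(nm,[(round(k*2.5,1),int(V[m][b==k].mean())) for k in range(-22,23) if (b==k).any()])
im,d,ci=cap("scene"); cv2.imwrite("pics/s3.png",cv2.resize(im[110:230,160:320],(800,600)))
```

```text
t 5.5 tcp [ 0.5534 -0.012   0.1291] total units [ 0.03 -0.04 -2.3 ] [ 0.   -0.01  0.  ]
x [(-55.0, 149), (-52.5, 151), (-50.0, 152), (-47.5, 151), (-45.0, 152), (-42.5, 152), (-40.0, 151), (-37.5, 148), (-35.0, 132), (-32.5, 140), (-30.0, 151), (-27.5, 152), (-25.0, 151), (-22.5, 151), (-20.0, 152), (-17.5, 153), (-15.0, 152), (-12.5, 151), (-10.0, 152), (-7.5, 152), (-5.0, 151), (-2.5, 152), (0.0, 152), (2.5, 152), (5.0, 151), (7.5, 152), (10.0, 151), (12.5, 151), (15.0, 152), (17.5, 151), (20.0, 152), (22.5, 151), (25.0, 151), (27.5, 150), (30.0, 142), (32.5, 112), (35.0, 125), (37.5, 147), (40.0, 151), (42.5, 152), (45.0, 152), (47.5, 152), (50.0, 152), (52.5, 151), (55.0, 149)]
y [(-55.0, 65), (-52.5, 53), (-50.0, 67), (-47.5, 124), (-45.0, 146), (-42.5, 152), (-40.0, 152), (-37.5, 152), (-35.0, 151), (-32.5, 151), (-30.0, 151), (-27.5, 147), (-25.0, 135), (-22.5, 146), (-20.0, 151), (-17.5, 151), (-15.0, 152), (-12.5, 151), (-10.0, 152), (-7.5, 152), (-5.0, 152), (-2.5, 151), (0.0, 152), (2.5, 151), (5.0, 152), (7.5, 151), (10.0, 151), (12.5, 152), (15.0, 151), (17.5, 151), (20.0, 140), (22.5, 112), (25.0, 126), (27.5, 147), (30.0, 151), (32.5, 151), (35.0, 151), (37.5, 152), (40.0, 152), (42.5, 151), (45.0, 146), (47.5, 108), (50.0, 76), (52.5, 83), (55.0, 95)]
```

View pics/s3.png

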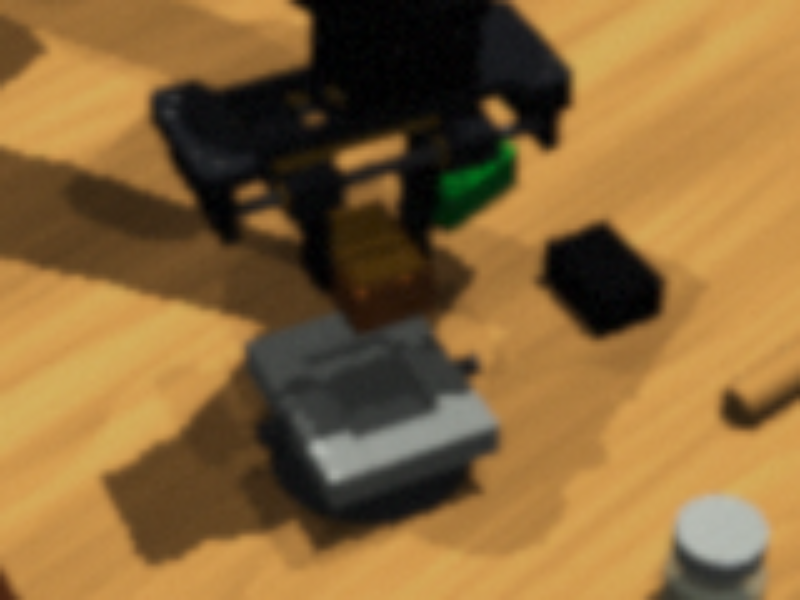

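Pocket edges are symmetric about the head centre. The block hangs square above the pocket (370,390). I'll descend in steps.

play_rows:
  commands: "0.03 -0.04 -0.5 0 0 0; 0 0 -0.8 0 0 0; 0 0 -0.5 0 0 0; 0 0 -0.2 0 0 0; 0 0 0 0 0 0; 0 0 0 0 0 0; 0 0 0 0 0 0"

```text
time_s: 6.25
tcp_pos: [0.5554, -0.0134, 0.0706]
ee_rot: [[0.941, -0.339, 0.002], [-0.339, -0.941, 0.0], [0.002, -0.001, -1.0]]
wrist_force: [-0.5, -0.7, -1.8]
gripper_width: 0.503
gripper_force: 30.0
```

Run:
```python
from p import *
go([.5544,-.0133,.055],down(70.2))
go([.5544,-.0133,.055],down(70.2))
```

```text
t 6.25 tcp [ 0.5554 -0.0134  0.0706] total units [-0.03  0.   -0.52] [-0.    0.01  0.  ]
t 6.25 tcp [ 0.5554 -0.0134  0.0706] total units [-0.03  0.   -0.52] [-0.    0.01  0.  ]
```

play_rows:
  commands: "-0.02 0 -0.12 0 0 0; 0 0 -0.12 0 0 0; 0 0 0 0 0 0; 0 0 0 0 0 0"

```text
time_s: 6.65
tcp_pos: [0.5539, -0.0138, 0.0622]
ee_rot: [[0.941, -0.339, -0.0], [-0.339, -0.941, -0.0], [-0.0, 0.0, -1.0]]
wrist_force: [0.3, -0.6, -2.7]
gripper_width: 0.501
gripper_force: 30.0
```

play_rows:
  commands: "0 0 -0.08 0 0 0; 0 0 -0.08 0 0 0; 0 0 -0.06 0 0 0; 0 0 0 0 0 0; 0 0 0 0 0 0"

```text
time_s: 7.15
tcp_pos: [0.554, -0.0137, 0.0557]
ee_rot: [[0.941, -0.339, -0.0], [-0.339, -0.941, -0.0], [-0.0, 0.0, -1.0]]
wrist_force: [-0.4, 0.2, -0.9]
gripper_width: 0.502
gripper_force: 30.0
```

play_rows:
  commands: "0 0 -0.04 0 0 0; 0 0 0 0 0 0; 0 0 0 0 0 0"

```text
time_s: 7.45
tcp_pos: [0.5542, -0.0137, 0.0551]
ee_rot: [[0.941, -0.339, 0.001], [-0.339, -0.941, 0.0], [0.001, -0.0, -1.0]]
wrist_force: [-1.2, 0.5, 3.4]
gripper_width: 0.501
gripper_force: 30.0
```

play_rows:
  commands: "0 0 0 0 0 0; 0 0 0 0 0 0; 0 0 0 0 0 0; 0 0 0 0 0 0; 0 0 0.3 0 0 0; 0 0 0.6 0 0 0; 0 0 1 0 0 0; 0 0 1 0 0 0; 0 0 1 0 0 0; 0 -1 0.5 0 0 0; 0 -1 0.5 0 0 0; 0 -1 0.5 0 0 0; 0 -1 0.5 0 0 0; 0 -1 0.5 0 0 0; 0 -1 0.5 0 0 0"
  grip: 60

```text
time_s: 8.95
tcp_pos: [0.5537, -0.1949, 0.263]
ee_rot: [[0.941, -0.339, 0.001], [-0.339, -0.941, -0.0], [0.001, -0.0, -1.0]]
wrist_force: [1.0, 0.4, -0.2]
gripper_width: 0.688
gripper_force: 0.0
```

Run:
```python
from p import *
from m import rect
for n in("top","scene"):
    im,d,ci=cap(n);P=cloud(ci,d);hsv=cv2.cvtColor(im,cv2.COLOR_BGR2HSV).astype(int)
    X,Y,Z=P[...,0],P[...,1],P[...,2]
    b=(hsv[...,1]>110)&(abs(X-.5544)<.06)&(abs(Y+.0133)<.06)&(Z>.057)&(Z<.08)
    if b.sum()>50: print(n,b.sum(),rect(ci,b,.072),np.median(Z[b]),[np.round(np.median(Z[b&(abs(X-.5544-i)<.008)]),4) for i in(-.02,0,.02)])
    cv2.imwrite(f"pics/{n}4.png",cv2.resize(im[100:340,130:450] if n=="scene" else im[170:290,200:360],(800,600)))
s=r.sense();print(s["tcp_pos"],s["joints"])
```

```text
scene 337 (array([565. , -21.3,  74.8,  45.8, -19.2]), array([233.37288136, 182.79661017])) 0.07028378805636903 [np.float64(0.0705), np.float64(0.0708), np.float64(0.0708)]
[ 0.5547872  -0.19686954  0.26455186] [ -3.73937467  16.84069625  -1.18297318   0.0922615  -71.67609223
  73.66217696]
```

View pics/scene4.png

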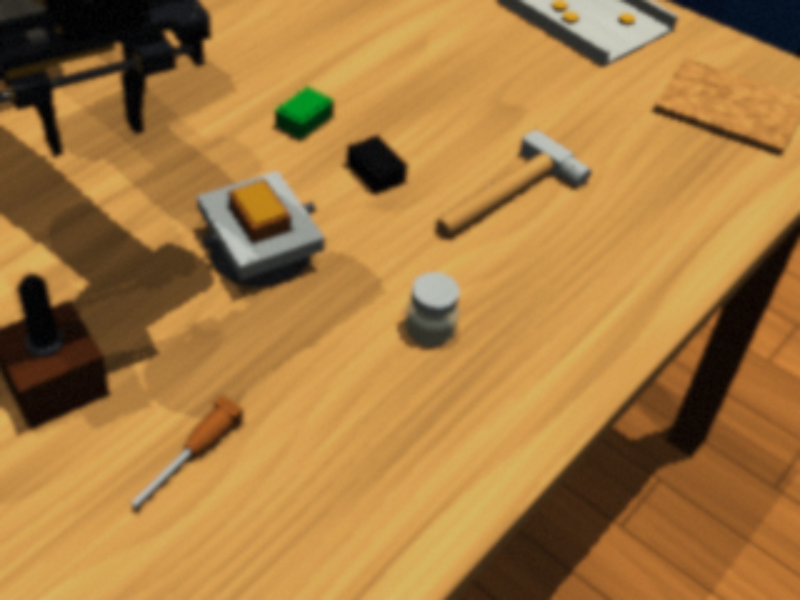

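Block is in the pocket at scene crop (258,210), flat and seated: its top reads 0.0705 m, with about +1.3 mm bias. The handpiece stands at (38,315). I'll now measure its tail.

Run:
```python
from p import *
for n in("top","scene"):
    q=np.load(n+"0.npz");d=q["d"];ci=cams.camera_info(n);P=cloud(ci,d)
    X,Y,Z=P[...,0],P[...,1],P[...,2];b=(abs(X-.545)<.04)&(abs(Y+.278)<.04)
    t=b&(Z>.139);print(n,t.sum(),P[t].min(0),P[t].max(0),P[t].mean(0))
    cs,_=cv2.findContours((b&(Z>.07)).astype(np.uint8),0,1);
    c=max(cs,key=cv2.contourArea)[:,0];print(len(c))
    # barrel sides by height: visible half, centre = mid of extent across the view
    o=-np.array(ci["R"]).T@np.array(ci["t"]); v=np.array([.545,-.277])-o[:2];v/=np.linalg.norm(v);s=np.array([-v[1],v[0]])
    k=b&(Z>.08)&(Z<.135);g=P[k][:,:2]@s;e=P[k][:,:2]@v;print("across",g.min(),g.max(),"near",np.percentile(e,5),"s",s,"v",v,"ctr",s*(g.min()+g.max())/2+v*(np.percentile(e,5)+.013))
print(r.sense()["time_s"]);go([.545,-.277,.175],down(70.2))
```

```text
top 65 [ 0.53119644 -0.28965717  0.13929968] [ 0.55458733 -0.26647328  0.14899016] [ 0.54256377 -0.27749812  0.14419859]
42
across 0.3719688654929222 0.3980410404661415 near 0.45974780712415547 s [0.91551807 0.40227684] v [ 0.40227684 -0.91551807] ctr [ 0.54265449 -0.27793059]
scene 77 [ 0.53801972 -0.29039493  0.13941171] [ 0.55842975 -0.2681853   0.14890557] [ 0.54910867 -0.28025069  0.14354381]
71
across -0.007383676723301237 0.018516654581953413 near -0.6267663734099129 s [-0.44639222 -0.89483741] v [-0.89483741  0.44639222] ctr [ 0.54673627 -0.27896164]
9.05
t 9.05 tcp [ 0.5548 -0.1969  0.2646] total units [-0.33 -2.67 -2.99] [0.01 0.03 0.03]
```

play_rows:
  commands: "-0.1 -0.7 -0.5 0 0 0.03; -0.1 -0.8 -0.5 0 0 0; -0.1 -0.8 -0.5 0 0 0; -0.07 -0.4 -0.4 0 0 0; 0 0 0 0 0 0; 0 0 0 0 0 0"
  grip: 70

```text
time_s: 9.65
tcp_pos: [0.5431, -0.2742, 0.2047]
ee_rot: [[0.942, -0.335, -0.0], [-0.335, -0.942, -0.0], [-0.0, 0.0, -1.0]]
wrist_force: [-0.4, -0.8, 0.1]
gripper_width: 0.805
gripper_force: 0.0
```

Run:
```python
from p import *
go([.5435,-.278,.089],down(70.2))
im,d,ci=cap("scene"); cv2.imwrite("pics/s5.png",cv2.resize(im[140:290,70:270],(800,600)))
```

```text
t 9.65 tcp [ 0.5431 -0.2742  0.2047] total units [ 0.01 -0.13 -3.86] [ 0.   -0.   -0.03]
```

View pics/s5.png

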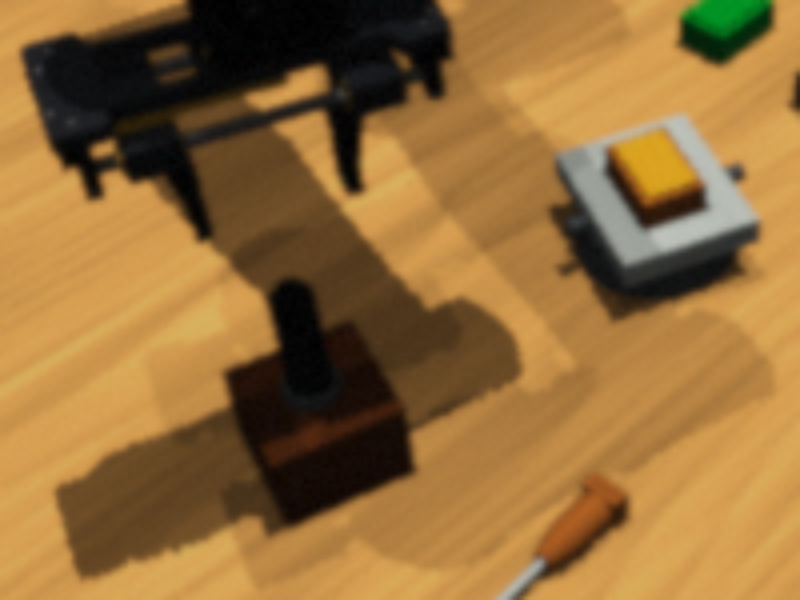

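The fingers straddle the handpiece axis: tips at (205,235) and (355,188), tail at (292,285). The block sits square in the fixture. I'll descend and grip.

play_rows:
  commands: "0 -0.1 -0.4 0 0 0; 0 0 -0.7 0 0 0; 0 0 -0.7 0 0 0; 0 0 -0.7 0 0 0; 0 0 -0.7 0 0 0; 0 0 -0.45 0 0 0; 0 0 -0.2 0 0 0; 0 0 0 0 0 0; 0 0 0 0 0 0"

```text
time_s: 10.6
tcp_pos: [0.5437, -0.2778, 0.0899]
ee_rot: [[0.942, -0.335, 0.002], [-0.335, -0.942, -0.001], [0.002, 0.0, -1.0]]
wrist_force: [-0.1, -0.3, 0.1]
gripper_width: 0.806
gripper_force: 0.0
```

play_rows:
  commands: "0 0 0 0 0 0; 0 0 0 0 0 0; 0 0 0 0 0 0; 0 0 0 0 0 0; 0 0 0 0 0 0; 0 0 0 0 0 0; 0 0 0 0 0 0; 0 0 0 0 0 0; 0 0 0 0 0 0; 0 0 0 0 0 0"
  grip: 15

```text
time_s: 11.6
tcp_pos: [0.5429, -0.2778, 0.089]
ee_rot: [[0.942, -0.335, -0.0], [-0.335, -0.942, -0.0], [-0.0, 0.0, -1.0]]
wrist_force: [-0.4, -0.2, -0.5]
gripper_width: 0.289
gripper_force: 30.0
```

play_rows:
  commands: "0 0 0.2 0 0 0; 0 0 0.4 0 0 0; 0 0 0.6 0 0 0; 0 0 0.6 0 0 0; 0 0 0.6 0 0 0; 0 0 0.6 0 0 0; 0 0 0.6 0 0 0; 0 0 0.6 0 0 0; 0 0 0.6 0 0 0; 0 0 0.6 0 0 0; 0 0 0 0 0 0; 0 0 0 0 0 0"

```text
time_s: 12.8
tcp_pos: [0.5426, -0.2773, 0.2512]
ee_rot: [[0.942, -0.335, 0.001], [-0.335, -0.942, 0.001], [0.0, -0.001, -1.0]]
wrist_force: [-0.1, 0.8, -2.4]
gripper_width: 0.29
gripper_force: 30.0
```

play_rows:
  commands: "0 0 0 0 -0.3 0; 0 0 0 0 -0.5 0; 0 0 0 0 -0.5 0; 0 0 0 0 -0.5 0; 0 0 0 0 -0.5 0; 0 0 0 0 -0.5 0; 0 0 0 0 -0.5 0; 0 0 0 0 -0.5 0; 0 0 0 0 -0.5 0; 0 0 0 0 -0.5 0; 0 0 0 0 -0.3 0; 0 0 0 0 -0.1 0; 0 0 0 0 0 0; 0 0 0 0 0 0"

```text
time_s: 14.2
tcp_pos: [0.5423, -0.2776, 0.2499]
ee_rot: [[0.671, -0.239, 0.702], [-0.336, -0.942, 0.001], [0.661, -0.236, -0.713]]
wrist_force: [0.7, 0.7, -1.7]
gripper_width: 0.293
gripper_force: 30.0
```

Run:
```python
from p import *
s=r.sense();R=np.array(s["ee_rot"]);print(s["joints"],np.degrees(np.arccos(-R[2,2])))
tip=np.array(s["tcp_pos"])+.079*R[:,2];print("tip",tip)
go(np.array([.5544,-.0133,.125])-.079*R[:,2])
im,d,ci=cap("scene"); cv2.imwrite("pics/s6.png",cv2.resize(im[110:290,50:290],(800,600)))
```

```text
[-22.48917349   6.08304467 -17.82715337 -34.66215385 -28.21467156
 118.1803447 ] 44.54962573528935
tip [ 0.59768845 -0.27751966  0.19358049]
t 14.2 tcp [ 0.5423 -0.2776  0.2499] total units [-1.44  8.81 -2.29] [0. 0. 0.]
```

View pics/s6.png

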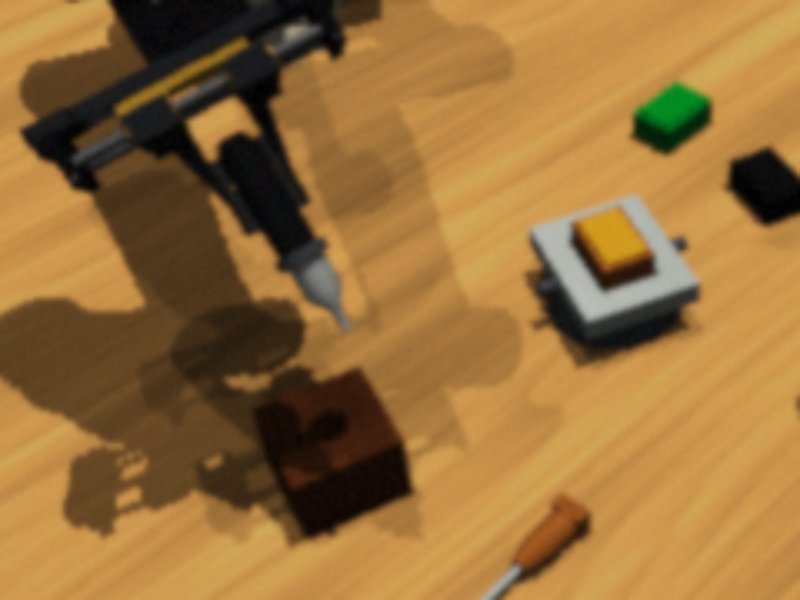

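The handpiece is held along the tool axis at about 45°, with its tip at crop (347,328), well clear of everything. I'll move it over the plate.

play_rows:
  commands: "-0.1 0.4 0 0 0 0; -0.14 0.8 0 0 0 0; -0.14 0.8 0 0 0 0; -0.14 0.8 0 0 0 0; -0.14 0.8 0 0 0 0; -0.14 0.8 0 0 0 0; -0.14 0.8 0 0 0 0; -0.14 0.8 0 0 0 0; -0.14 0.8 0 0 0 0; -0.14 0.8 -0.2 0 0 0; -0.08 0.8 -0.4 0 0 0; 0 0.4 -0.4 0 0 0; 0 0 -0.4 0 0 0; 0 0 -0.4 0 0 0; 0 0 -0.3 0 0 0; 0 0 -0.1 0 0 0; 0 0 0 0 0 0; 0 0 0 0 0 0; 0 0 0 0 0 0"

```text
time_s: 16.15
tcp_pos: [0.4954, -0.06, 0.2453]
ee_rot: [[0.747, -0.207, 0.632], [-0.33, -0.94, 0.082], [0.577, -0.269, -0.771]]
wrist_force: [-0.6, -0.6, -1.3]
gripper_width: 0.287
gripper_force: 30.0
```

Run:
```python
from p import *
s=r.sense();R=np.array(s["ee_rot"]);print(s["joints"],np.degrees(np.arccos(-R[2,2])),s["gripper_force"])
tip=np.array(s["tcp_pos"])+.079*R[:,2];print("tip",tip)
go(np.array([.5544,-.0133,.125])-.079*R[:,2])
im,d,ci=cap("scene"); cv2.imwrite("pics/s7.png",cv2.resize(im[110:230,150:310],(800,600)))
for P in(tip,np.array([.5544,-.0133,.072])):
    c=np.array(ci["R"])@P+ci["t"];uv=(np.array(ci["mtx"])@(c/c[2]))[:2];print("proj crop px",(uv-[150,110])*5)
```

```text
[ 12.60924254  -7.80355251 -49.76887236  21.3818734   -9.19825708
  39.79888757] 39.57793424356358 29.991265358403325
tip [ 0.54528012 -0.05352129  0.1844404 ]
t 16.15 tcp [ 0.4954 -0.06    0.2453] total units [ 0.3   1.34 -1.98] [0. 0. 0.]
proj crop px [337.30806145 205.24412998]
proj crop px [414.54067774 345.61528289]
```

View pics/s7.png

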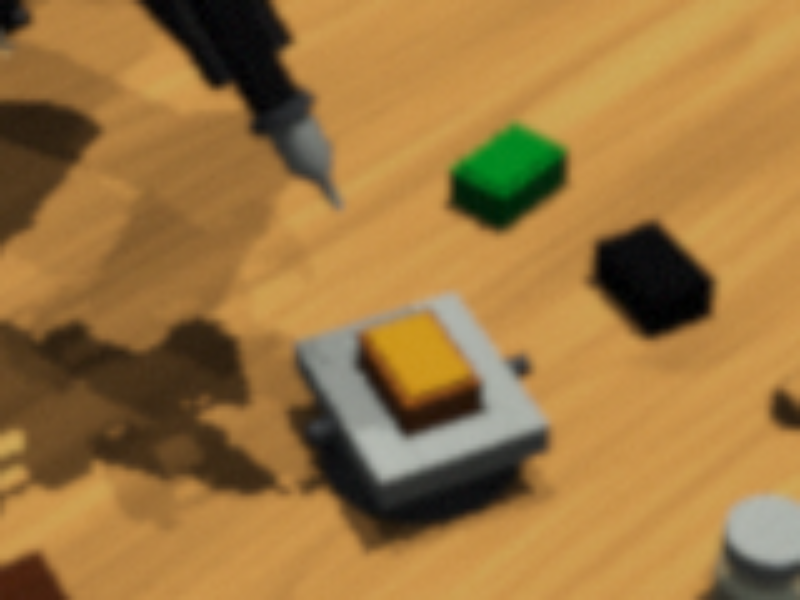

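Joint 5 reached its limit (-9.2°), so the forward tilt was cut short. The tip matches the projection at crop (340,205). I'll swing the slant sideways about world z, which opens the wrist up.

play_rows:
  commands: "0 0 0 0 0 -0.2; 0 0 0 0 0 -0.3; 0 0 0 0 0 -0.4; 0 0 0 0 0 -0.5; 0 0 0 0 0 -0.5; 0 0 0 0 0 -0.5; 0 0 0 0 0 -0.5; 0 0 0 0 0 -0.5; 0 0 0 0 0 -0.5; 0 0 0 0 0 -0.5; 0 0 0 0 0 -0.5; 0 0 0 0 0 -0.5; 0 0 0 0 0 -0.5; 0 0 0 0 0 -0.3; 0 0 0 0 0 0; 0 0 0 0 0 0"

```text
time_s: 17.8
tcp_pos: [0.4939, -0.0635, 0.2591]
ee_rot: [[0.198, -0.875, 0.442], [-0.805, -0.402, -0.436], [0.559, -0.269, -0.784]]
wrist_force: [-0.5, -0.5, -2.1]
gripper_width: 0.292
gripper_force: 30.0
```

```bash
cat > st.py <<'E'
from p import *
s=r.sense();R=np.array(s["ee_rot"]);print(np.round(s["joints"],1),"tilt",np.degrees(np.arccos(-R[2,2])),"az",np.degrees(np.arctan2(R[1,2],R[0,2])),s["gripper_force"],s["gripper_width"])
tip=np.array(s["tcp_pos"])+.079*R[:,2];print("tip",tip)
h=R[:2,2]/np.linalg.norm(R[:2,2]);z=np.array([*(h*.707),-.707])
ax=np.cross(R[:,2],z);print("rot to 45:",ax/.15)
go(np.array([.5544,-.0133,.125])-.079*z)
E
python3 st.py
```

```text
[ 24.2  -2.6 -51.2  58.7 -42.6 -49.9] tilt 38.37467317287332 az -44.6532757080243 29.991219128714874 0.2920384173874419
tip [ 0.52874164 -0.09800934  0.19716954]
rot to 45: [-0.54050593 -0.54708757  0.        ]
t 17.8 tcp [ 0.4939 -0.0635  0.2591] total units [ 0.69  2.98 -2.61] [0. 0. 0.]
```

play_rows:
  commands: "0.1 0.4 0 -0.13 -0.13 0; 0.1 0.6 0 -0.14 -0.14 0; 0.1 0.6 0 -0.14 -0.14 0; 0.1 0.6 0 -0.13 -0.14 0; 0.1 0.5 0 0 0 0; 0.1 0.28 0 0 0 0; 0.09 0 0 0 0 0; 0 0 0 0 0 0; 0 0 0 0 0 0"

```text
time_s: 18.7
tcp_pos: [0.5142, 0.0245, 0.2591]
ee_rot: [[0.146, -0.853, 0.502], [-0.757, -0.423, -0.499], [0.637, -0.306, -0.707]]
wrist_force: [-1.0, -0.4, -2.1]
gripper_width: 0.287
gripper_force: 30.0
```

```bash
python3 st.py
```

```text
[ 36.2   2.6 -50.2  64.1 -51.  -65.4] tilt 45.00937299749693 az -44.83360083709661 29.99118528328836 0.28691286973115965
tip [ 0.55377517 -0.01486657  0.20329555]
rot to 45: [7.68810078e-04 7.73288674e-04 1.85037171e-16]
t 18.7 tcp [0.5142 0.0245 0.2591] total units [ 0.02  0.05 -2.61] [0. 0. 0.]
```

play_rows:
  commands: "0.02 0.05 -0.2 0 0 0; 0 0 -0.35 0 0 0; 0 0 -0.4 0 0 0; 0 0 -0.4 0 0 0; 0 0 -0.4 0 0 0; 0 0 -0.35 0 0 0; 0 0 -0.3 0 0 0; 0 0 -0.15 0 0 0; 0 0 0 0 0 0; 0 0 0 0 0 0; 0 0 0 0 0 0; 0 0 0 0 0 0; 0 0 0 0 0 0; 0 0 0 0 0 0"

```text
time_s: 20.1
tcp_pos: [0.5151, 0.0271, 0.1829]
ee_rot: [[0.147, -0.852, 0.503], [-0.756, -0.424, -0.498], [0.637, -0.307, -0.707]]
wrist_force: [0.5, -0.6, -0.9]
gripper_width: 0.289
gripper_force: 30.0
```

```bash
python3 st.py
python3 - <<'E'
from p import *
im,d,ci=cap("scene"); cv2.imwrite("pics/s8.png",cv2.resize(im[90:240,150:350],(800,600)))
for P in(np.array([.5544,-.0133,.125]),np.array([.5544,-.0133,.072])):
    c=np.array(ci["R"])@P+ci["t"];uv=(np.array(ci["mtx"])@(c/c[2]))[:2];print("proj crop px",(uv-[150,90])*4)
E
```

```text
[ 30.7   8.7 -57.   79.4 -44.1 -80.8] tilt 45.027534960377245 az -44.726732198915215 29.991206981940195 0.2885869918670518
tip [ 0.55477101 -0.0122665   0.12707228]
rot to 45: [0.00225428 0.00227589 0.        ]
t 20.1 tcp [0.5151 0.0271 0.1829] total units [-0.01 -0.04 -0.07] [0. 0. 0.]
proj crop px [330.27510459 295.12454755]
proj crop px [331.63254219 356.49222631]
```

View pics/s8.png

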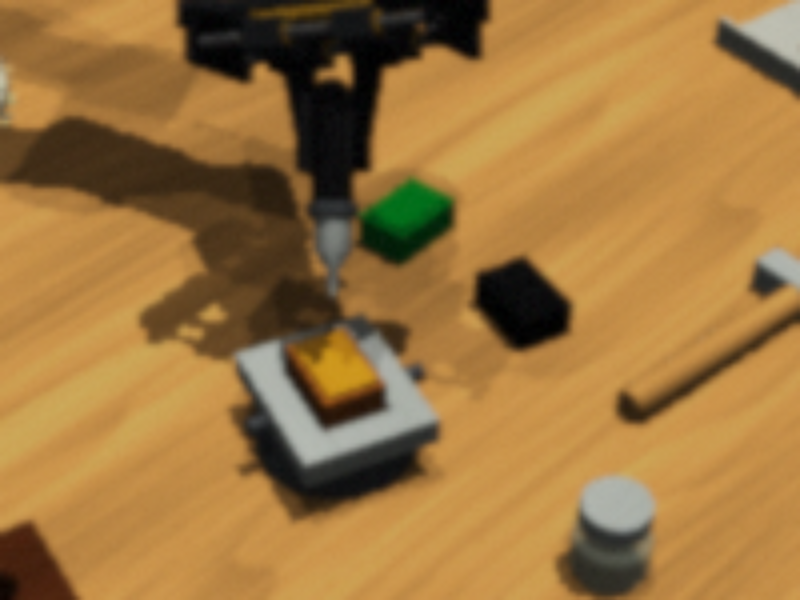

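The tip at crop (333,293) matches the expected projection (330,295), about 5 cm above the plate centre (332,356), with the block still seated. I'll hand it in.

```bash
python3 -c "
from station import r
print(r.finish_job())"
```

```text
the job is handed in; nothing more can be done
None
```

I handed the job in, but no verdict came back. At hand-in, the block was seated and released in the pocket, and the gripper held the handpiece still at 45° with its tip about 5 cm above the plate centre.

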